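# Unlock the lid stay and close the filled gift box

### The job

Two wooden gift boxes stand open, each lid propped by a folding brass stay at its side. Close the box that has the chocolates in it: lift the knob on its stay's knee until the knee is past centre and unlocked, let go of it, then lower the lid gently until it is fully shut. Leave the empty box open.

Things in the scene. Friction and masses are not known exactly. Their poses are not given: they have to be found in the camera images.
- full_box: Wooden box with chocolates in it, 150 x 150 x 70 mm high, fixed; an empty, open twin stands to its left or right. Origin: centre of underside; x from front to hinge side, y to the side with the stay, z up. Lid: plate 150 mm square, 10 mm thick, hinged along y at x = +75 mm, z = 70 mm (its underside); as found it stands up from there, leaning 25 degrees off vertical over the box (to -x).
- full_knob (a point): Middle of the dark wooden knob on the stay's knee: round bar 14 mm thick, 36 mm long, along the box's y, 55 mm out from the box's side wall, clear all round; at the start at box x = +10, z = 81 mm. It turns with the lower link about a pin at box x = -60, z = 55 mm: an arc of 75 mm radius, so lifting it 20 mm takes it 10 mm to -x. Takes a few newtons; stays where left.
- full_knee (a joint): Bend of the stay's knee, rad. 0: locked, knee resting on its stop 10 mm below the straight line, so the lid cannot be lowered. About 0.3: links in line. Above that it is past centre and folds upwards as the lid comes down; lifting the knob 20 mm gives about 0.65. About 2.06 with the lid shut, the knee then standing about 45 mm above the rim beside the lid.
- full_lid (a joint): Angle of the filled box's lid, rad. 0: propped open as found, 65 degrees up from shut. Grows as it closes; 1.134: fully shut. Stiff hinge: the lid stays where it is left; once the stay is unlocked, a few newtons near its free edge push it down. It opens about 0.03 further while the knee passes centre.
- empty_lid (a joint): The same angle for the lid of the empty box, which is to stay open (0).

How it is judged:
On the way:
1. the knee of the filled box's stay is lifted past centre (bend over 0.42 rad) while the lid is still up (under 0.4 rad) (value of joint full_knee above 0.42 rad and value of joint full_lid below 0.4 rad), for 0.2 s.
At the end, for the whole second after the job is handed in: the filled box's lid is shut to within 0.1 rad (6 degrees) and at rest; the empty box's lid is still open (moved less than 0.15 rad) (value of joint full_lid above 1.03 rad and velocity of joint full_lid below 0.05 rad/s and value of joint empty_lid below 0.15 rad); the robot touches nothing.
It fails at once if the lid is slammed (closing faster than 2.5 rad/s) (velocity of joint full_lid above 2.5 rad/s).
It fails at once if the empty box's lid is lowered (value of joint empty_lid above 0.15 rad).
It also fails if it takes over 48 s, if anything falls off the work surface, if the arm or the gripper's body presses on something with over 40 N, if the wrist force passes 120 N, or if a joint passes its speed limit or range.

### The arm

A 6-joint arm with a two-finger parallel gripper is mounted at the origin on a cart in front of the work surface, level with it; the furniture and walls round the work are solid. World frame = base frame: x ahead of the robot, y to its left, z up, the work surface at z = 0. Lengths are in m, angles in rad, forces in N, time in s.
With the tool pointing down it reaches from about 0.325 to 0.925 m from the base axis. Payload 3.1 kg.
Tool frame: the origin (TCP) lies midway between the tips of the shut fingers; the grasp point (between the pads) lies 19 mm behind it (arm.pinch_z is the distance from the TCP to the grasp point, in m); z points along the fingers, y is the direction in which the jaws open and shut (so a half turn about z gives the same grasp; the last joint's range is limited). The gripper opens to 85 mm and grips with 20 to 120 N. Pads are 22 mm wide; open, the fingers measure 114 mm over their backs; the gripper's body (76 mm by 85 mm) begins 54 mm behind the grasp point. The pads swing forward as they close: fully open they stand 13 mm farther back than shut.
Start: joints at [1.089, 0.217, 1.613, -0, 1.311, -0.112], TCP at [0.226, 0.583, 0.2] pointing down, gripper open.
Joint ranges: [-2.75, 2.75], [-0.78, 2.1], [0.31, 2.55], [-1.13, 4.27], [0.13, 2.63], [-2.58, 2.58]. Speed limits (rad/s): [2.79, 2.79, 3.14, 3.14, 3.14, 3.14].

### API

Orientations are given as a unit quaternion [w, x, y, z].
In Python, from plant import observe, optics, job, arm gives the robot as it stands.
- The arm moves only by the tool arm_command, never from a script. Its arguments are lists of equal length, an entry for each row: "fingers": the opening, from 0 (shut) to 1 (fully open); "travel": the shift along the tool's x, y, z in cm, a list of three; "turn": the turn about the tool's z in degrees. A call has 1 to 5 rows; each row shifts and turns the pose as measured when the row begins, along the tool's axes as they then stand; what a row does not reach is not made up. A row lasts 1/12 s, in which the tool goes at most 41.7 mm and 7.16 degrees, less where a joint would pass 70% of its speed; a pose out of reach is approached as far as the arm can. A call with a gripper value outside its range is refused whole. The fingers move at their own pace and stop on an object; "newtons" is the grip in N (left out, the last holds). Time passes only in rows, so rows that do not move let the fingers close. It gives the time, the measured TCP pose, the force and the opening at its end, in the units of the state.
- observe(): the state, without advancing time (a new reading comes with each control period).
- optics.get_image(name): name is "scene" or "side" or "wrist"; returns the picture (384x512x3 uint8, blue, green, red); there is no depth.
- optics.camera_info(name): a dict with "intrinsics" (3x3 intrinsics, pixels), "extrinsics" (4x4, takes a point from world to camera coordinates). Camera axes: x right, y up, looking along -z (the intrinsics and any distortion apply to the point x, -y, -z); pixel columns grow to the right and rows downward; lengths in m; the calibration is good to about 2 mm. A picture is of the moment at which its call begins: read the wrist's pose just before it. camera_info takes no time and is no camera call; for the wrist camera it gives the pose at the moment of the call.
- job.sign_off(): hands the job in, once; it reports no verdict.
The state is a dict: "clock": time; "qpos": joint angles; "qvel": joint speeds; "joint_torque": joint torques, N m; "ee_pos": TCP position; "orientation": TCP orientation; "contact_force": force on the tool from outside, world axes, zero at the start; "torque": the same for the moment, N m; "finger_gap": finger opening in m.
Only numpy, scipy, OpenCV 4.12 (cv2) and the standard library are available. Lean on these libraries where they do the work, as an engineer would, in place of code of your own. Each camera call takes 0.05 s, during which the arm holds its last target.

## Working session

There is one attempt and no reset: what is moved stays moved. The work goes in short steps, Python scripts to look and compute and a tool call to move; the robot and the scene stay as the last step left them, time stands still between calls to the robot, and variables do not carry over. Pictures are saved under pics/ and viewed, and the job is handed in when it is done.

Besides the shell and the picture viewer there is one more tool, called after "Call:" by a JSON object that holds its "fn" and its "kwargs". arm_command: Moves the arm, as the interface text tells. Its arguments: {"type":"object","properties":{"fingers":{"type":"array","items":{"type":"number"}},"travel":{"type":"array","items":{"type":"array","items":{"type":"number"}}},"turn":{"type":"array","items":{"type":"number"}},"newtons":{"type":"number"}},"required":["fingers","travel","turn"]}

```bash
ls; mkdir -p pics; python3 - <<'E'
from plant import observe, optics, job, arm
import cv2
print(observe())
for n in ["scene","side","wrist"]:
    im=optics.get_image(n); cv2.imwrite(f"pics/{n}0.png",im)
    i=optics.camera_info(n); print(n,i)
E
```

```text
pics
{'clock': 0.0, 'qpos': array([ 1.08882637e+00,  2.17785902e-01,  1.61494908e+00, -7.23912251e-06,
        1.31132045e+00, -1.12184676e-01]), 'qvel': array([ 1.97884222e-03, -4.74099644e-05,  1.02498418e-03, -1.96870855e-03,
       -1.57832567e-03,  2.10684293e-04]), 'joint_torque': array([ 2.82512510e-04, -3.96856141e+01, -3.03845429e+01, -3.69936170e-04,
        1.00286861e-02, -1.82879785e-05]), 'ee_pos': array([0.22543295, 0.58195288, 0.19854089]), 'orientation': array([-3.57116320e-04,  1.83839948e-01,  9.82955420e-01, -1.17847251e-03]), 'contact_force': array([-1.26896946, -0.1184981 , -0.12742354]), 'torque': array([0.06320047, 0.03550217, 0.03456479]), 'finger_gap': 0.08533637698181348}
scene {'intrinsics': array([[393.67152208,   0.        , 261.49101572],
       [  0.        , 393.67152208, 196.15130179],
       [  0.        ,   0.        ,   1.        ]]), 'extrinsics': array([[ 0.54271697, -0.83982144,  0.01257942, -0.30757699],
       [ 0.64562994,  0.42671092,  0.63330859, -0.45943821],
       [-0.53723391, -0.33558566,  0.77379713, -0.76326186],
       [ 0.        
[... 214 characters left out ...]
]]), 'extrinsics': array([[ 0.89085744, -0.45428002, -0.00163626, -0.52792511],
       [ 0.22473815,  0.43758266,  0.8706401 , -0.22832907],
       [-0.3947984 , -0.77598394,  0.49191782, -0.86107746],
       [ 0.        ,  0.        ,  0.        ,  1.        ]])}
wrist {'intrinsics': array([[298.71369477,   0.        , 251.07756596],
       [  0.        , 298.71369477, 188.04673864],
       [  0.        ,   0.        ,   1.        ]]), 'extrinsics': array([[ 0.36194378,  0.93219672, -0.00244638, -0.62279377],
       [-0.89294213,  0.34594646, -0.28805452,  0.0372614 ],
       [-0.26767716,  0.10644402,  0.95761089, -0.37820751],
       [ 0.        ,  0.        ,  0.        ,  1.        ]])}
```

View pics/scene0.png

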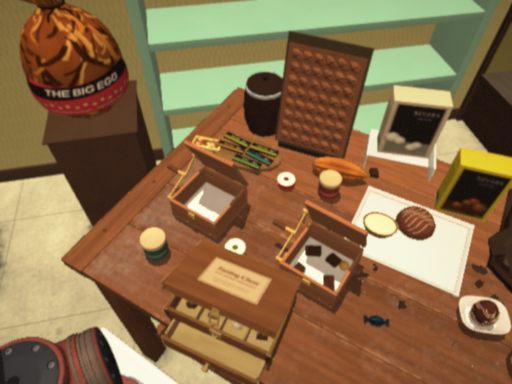

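View pics/side0.png

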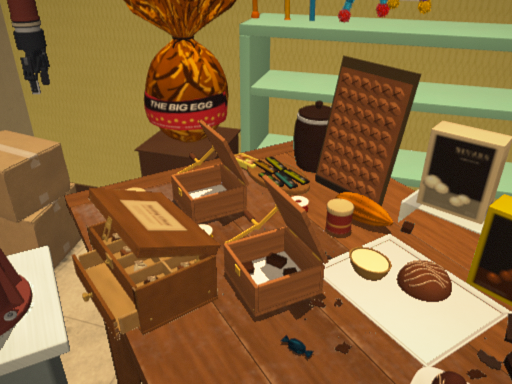

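View pics/wrist0.png

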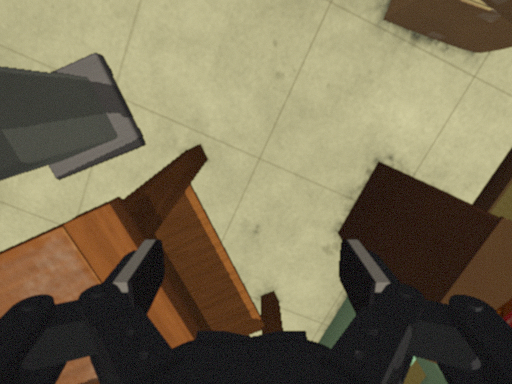

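The filled box is the right-hand one: scene ≈(322,255), side ≈(275,262). Its brass stay is on its left side. The empty box is at scene (208,198). I'll zoom in next.

```bash
python3 - <<'E'
import cv2
a=cv2.imread("pics/scene0.png")[190:310,265:385]; b=cv2.imread("pics/side0.png")[160:325,205:335]
cv2.imwrite("pics/scz.png",cv2.resize(a,None,fx=5,fy=5,interpolation=cv2.INTER_CUBIC))
cv2.imwrite("pics/siz.png",cv2.resize(b,None,fx=3.6,fy=3.6,interpolation=cv2.INTER_CUBIC))
E
```

```text
(no output)
```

View pics/scz.png

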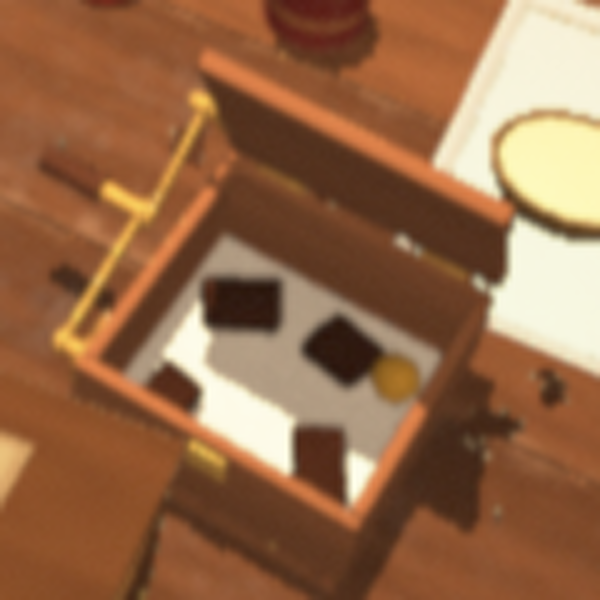

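View pics/siz.png

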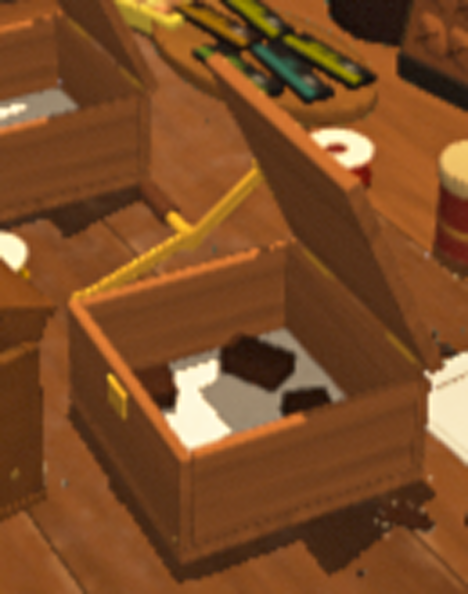

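```bash
cat > h.py <<'E'
import numpy as np, cv2
from plant import observe, optics
def ray(n,uv,info=None):
    i=info or optics.camera_info(n); K=i["intrinsics"];E=i["extrinsics"]
    d=np.linalg.inv(K)@[uv[0],uv[1],1]; d=np.array([d[0],-d[1],-d[2]])
    R=E[:3,:3]; return -R.T@E[:3,3], R.T@d
def plane(n,uv,z,info=None):
    o,d=ray(n,uv,info); return o+d*(z-o[2])/d[2]
def tri(a,ua,b,ub):
    o1,d1=ray(a,ua);o2,d2=ray(b,ub)
    A=np.stack([d1,-d2],1); s=np.linalg.lstsq(A,o2-o1,rcond=None)[0]
    p,q=o1+d1*s[0],o2+d2*s[1]; return (p+q)/2,np.linalg.norm(p-q)
def proj(n,P,info=None):
    i=info or optics.camera_info(n); c=(i["extrinsics"]@np.append(P,1))[:3]; p=i["intrinsics"]@[c[0],-c[1],-c[2]]; return p[:2]/p[2]
E
python3 - <<'E'
from h import *
np.set_printoptions(precision=4,suppress=True)
s=lambda u,v:(265+u/5-.4,190+v/5-.4); t=lambda u,v:(205+u/3.6-.36,160+v/3.6-.36)
S=dict(FL=s(82,358),FR=s(358,522),BR=s(487,297)); T=dict(FL=t(73,298),FR=t(188,455),BR=t(425,372))
for k in S: print(k,plane("scene",S[k],.07),plane("side",T[k],.07),tri("scene",S[k],"side",T[k]))
print("knob",tri("scene",s(72,172),"side",t(164,203)))
print("tip L",tri("scene",s(203,55),"side",t(212,58)))
print("tip R",tri("scene",s(510,215),"side",t(352,185)))
E
```

```text
FL [ 0.4784 -0.1108  0.07  ] [ 0.4788 -0.1113  0.07  ] (array([ 0.4789, -0.1107,  0.0694]), np.float64(0.00028492566964965187))
FR [ 0.4747 -0.2568  0.07  ] [ 0.4755 -0.2587  0.07  ] (array([ 0.4763, -0.2566,  0.0677]), np.float64(0.0007115718030954487))
BR [ 0.615  -0.2575  0.07  ] [ 0.6193 -0.2586  0.07  ] (array([ 0.6186, -0.2575,  0.068 ]), np.float64(0.0036904525817422077))
knob (array([ 0.5664, -0.0525,  0.0742]), np.float64(0.0024405108503671186))
tip L (array([ 0.5683, -0.1109,  0.2041]), np.float64(0.001659085460889136))
tip R (array([ 0.5638, -0.2594,  0.2051]), np.float64(0.000705190389421421))
```

```bash
cat >> h.py <<'E'
def rows(target,yaw,n=5,step=.040,dturn=7.0,fin=None):
    """yaw: world angle (deg) of tool y. print rows of tool-axis cm, planned from present pose (tool down)"""
    from scipy.spatial.transform import Rotation as Ro
    st=observe(); p=st["ee_pos"].copy(); q=st["orientation"]; R=Ro.from_quat([q[1],q[2],q[3],q[0]]).as_matrix()
    cy=np.degrees(np.arctan2(R[1,1],R[0,1])); dy=(yaw-cy+90)%180-90
    print("pos",p.round(4),"yaw",cy.round(2),"tilt z",R[:,2].round(3),"F",st["contact_force"].round(1),"gap",round(st["finger_gap"],4),"t",round(st["clock"],2))
    for k in range(n):
        d=np.array(target)-p; L=np.linalg.norm(d); d=d*min(1,step/max(L,1e-9)); a=np.clip(dy,-dturn,dturn)
        print((R.T@d*100).round(2),"turn",(-a).round(1)); p+=d; dy-=a
        R=Ro.from_euler('z',a,degrees=True).as_matrix()@R
E
python3 - <<'E'
from h import *
np.set_printoptions(precision=4,suppress=True)
print("chest",tri("scene",(298,286),"side",(216,247)))
print("empty",tri("scene",(208,234.),"side",(199,222)), plane("scene",(246,206),.07))
rows((.33,.40,.33),-1.2)
E
```

```text
chest (array([ 0.4252, -0.1846,  0.1217]), np.float64(0.009309151133716742))
empty (array([ 0.5047,  0.1338, -0.0372]), np.float64(0.014991084815842187)) [0.5692 0.051  0.07  ]
pos [0.2255 0.5822 0.1989] yaw 68.81 tilt z [-0.001 -0.002 -1.   ] F [-0.1 -0.1  0.7] gap 0.0855 t 0.15
[-2.64 -2.14 -2.12] turn 7.0
[-2.88 -1.8  -2.12] turn 7.0
[-3.07 -1.44 -2.12] turn 7.0
[-3.23 -1.05 -2.12] turn 7.0
[-3.33 -0.65 -2.12] turn 7.0
```

Call:
{"fn": "arm_command", "kwargs": {"fingers": [1, 1, 1, 1, 1], "travel": [[-2.6, -2.1, -2.1], [-2.9, -1.8, -2.1], [-3.1, -1.4, -2.1], [-3.2, -1.0, -2.1], [-3.3, -0.6, -2.1]], "turn": [7, 7, 7, 7, 7]}}

```text
clock: 0.57
ee_pos: [0.3054, 0.4314, 0.2954]
orientation: [-0.002, 0.476, 0.879, -0.011]
contact_force: [0.3, 0.8, 0.4]
finger_gap: 0.0852
```

```bash
python3 -c "
from h import *
rows((.565,-.02,.33),-1.2)"
```

```text
pos [0.3054 0.4314 0.2954] yaw 33.14 tilt z [-0.015 -0.018 -1.   ] F [0.3 0.8 0.4] gap 0.0852 t 0.57
[-3.99 -0.23 -0.23] turn 7.0
[-3.98  0.26 -0.24] turn 7.0
[-3.92  0.74 -0.25] turn 7.0
[-3.8   1.21 -0.27] turn 7.0
[-3.63  1.67 -0.28] turn 6.3
```

Call:
{"fn": "arm_command", "kwargs": {"fingers": [1, 1, 1, 1, 1], "travel": [[-4.0, -0.2, -0.4], [-4.0, 0.3, -0.4], [-3.9, 0.7, -0.4], [-3.8, 1.2, -0.4], [-3.6, 1.7, -0.3]], "turn": [7, 7, 7, 7, 6.3]}}

```text
clock: 0.98
ee_pos: [0.408, 0.2528, 0.3224]
orientation: [0.002, 0.72, 0.694, -0.006]
contact_force: [0.9, 0.8, 0.6]
finger_gap: 0.0856
```

```bash
python3 -c "
from h import *
rows((.565,-.02,.32),-1.2)"
```

```text
pos [0.408  0.2528 0.3224] yaw -2.12 tilt z [-0.006 -0.011 -1.   ] F [0.9 0.8 0.6] gap 0.0856 t 0.98
[-3.39  2.12  0.06] turn -0.9
[-3.42  2.07  0.06] turn -0.0
[-3.42  2.07  0.06] turn -0.0
[-3.42  2.07  0.06] turn -0.0
[-3.42  2.07  0.06] turn -0.0
```

Call:
{"fn": "arm_command", "kwargs": {"fingers": [1, 1, 1, 1, 1], "travel": [[-3.4, 2.1, 0], [-3.4, 2.1, 0], [-3.4, 2.1, 0], [-3.4, 2.1, 0], [-3.4, 2.1, 0]], "turn": [-0.9, 0, 0, 0, 0]}}

```text
clock: 1.4
ee_pos: [0.5104, 0.0712, 0.3248]
orientation: [0.002, 0.716, 0.698, -0.004]
contact_force: [0.9, 0.5, -0.6]
finger_gap: 0.0855
```

Call:
{"fn": "arm_command", "kwargs": {"fingers": [1, 1, 1], "travel": [[-3.4, 2.1, 0], [-3.4, 2.1, 0], [0, 0, 0]], "turn": [0, 0, 0]}}

```text
clock: 1.65
ee_pos: [0.5534, -0.0078, 0.3238]
orientation: [0.004, 0.718, 0.696, -0.005]
contact_force: [-0.4, -0.2, 0.7]
finger_gap: 0.0855
```

```bash
python3 - <<'E'
from h import *
rows((.565,-.055,.28),-1.2,3)
i=optics.camera_info("wrist"); im=optics.get_image("wrist"); cv2.imwrite("pics/w1.png",im)
import pickle; pickle.dump(i,open("w1.pkl","wb"))
for P in [(.564,-.056,.081),(.4789,-.111,.07),(.476,-.257,.07),(.565,-.11,.206)]: print(P,proj("wrist",np.array(P),i))
E
```

```text
pos [ 0.5534 -0.0078  0.3238] yaw -1.85 tilt z [-0.003 -0.012 -1.   ] F [-0.4 -0.2  0.7] gap 0.0855 t 1.65
[-2.83  0.81  2.71] turn -0.7
[-1.8   0.49  1.73] turn -0.0
[0. 0. 0.] turn -0.0
(0.564, -0.056, 0.081) [259.82881174 182.56851606]
(0.4789, -0.111, 0.07) [205.27790715 216.47153253]
(0.476, -0.257, 0.07) [210.40026717 296.51029054]
(0.565, -0.11, 0.206) [264.75908418 261.69310476]
```

View pics/w1.png

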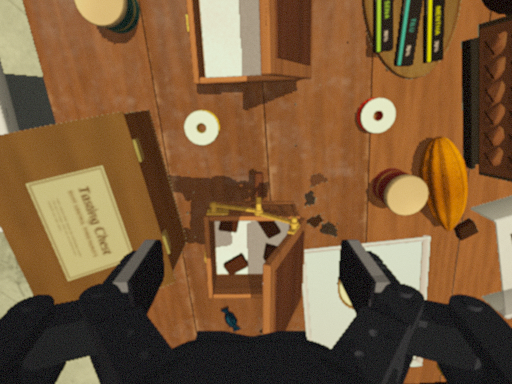

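The wrist view shows the filled box below, with its stay at (210,208)–(298,225). The knob is near (258,185). I'll zoom to confirm.

```bash
python3 - <<'E'
import cv2
a=cv2.imread("pics/w1.png")[160:260,200:320]
cv2.imwrite("pics/w1z.png",cv2.resize(a,None,fx=6,fy=6,interpolation=cv2.INTER_CUBIC))
E
```

```text
(no output)
```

View pics/w1z.png

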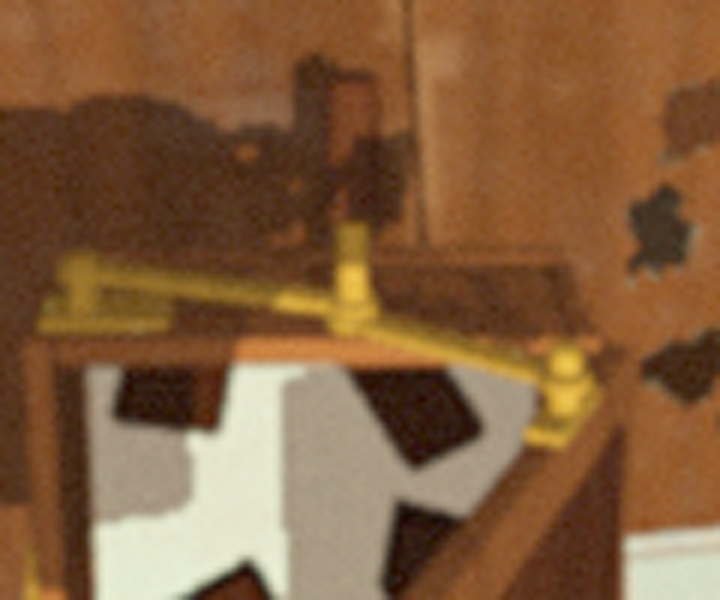

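```bash
python3 - <<'E'
from h import *; import pickle
i=pickle.load(open("w1.pkl","rb"))
f=lambda u,v:(200+u/6-.4,160+v/6-.4)
print(plane("w",f(354,146),.081,i),plane("w",f(354,70),.081,i),plane("w",f(354,222),.081,i),"rim FL",plane("w",f(25,340),.07,i),"hinge L",plane("w",f(625,345),.07,i))
rows((.563,-.054,.15),-1.2,6)
E
```

```text
[ 0.56217146 -0.05800347  0.081     ] [ 0.56265065 -0.03910503  0.081     ] [ 0.56167933 -0.07741222  0.081     ] rim FL [ 0.47659946 -0.11058578  0.07      ] hinge L [ 0.63048104 -0.11685331  0.07      ]
pos [ 0.552  -0.0051  0.3237] yaw -1.79 tilt z [-0.004 -0.009 -1.   ] F [-0.1 -0.3  0.6] gap 0.0853 t 1.7
[-1.04  0.29  3.85] turn -0.6
[-1.04  0.28  3.85] turn -0.0
[-1.04  0.28  3.85] turn -0.0
[-1.04  0.28  3.85] turn -0.0
[-0.54  0.15  2.  ] turn -0.0
[0. 0. 0.] turn -0.0
```

Call:
{"fn": "arm_command", "kwargs": {"fingers": [0.6, 0.6, 0.6, 0.6, 0.6], "travel": [[-1.0, 0.3, 3.8], [-1.0, 0.3, 3.8], [-1.0, 0.3, 3.8], [-1.0, 0.2, 3.8], [-0.5, 0.1, 2.0]], "turn": [-0.6, 0, 0, 0, 0]}}

```text
clock: 2.12
ee_pos: [0.5689, -0.0495, 0.1562]
orientation: [0.008, 0.713, 0.701, 0.003]
contact_force: [-0.8, 1.0, -1.1]
finger_gap: 0.0515
```

```bash
python3 - <<'E'
from h import *
rows((.5625,-.053,.062),-1.2,4,.03)
i=optics.camera_info("wrist"); im=optics.get_image("wrist"); cv2.imwrite("pics/w2.png",im)
P=np.array((.5625,-.057,.081));print(proj("wrist",P,i))
E
```

```text
pos [ 0.5689 -0.0495  0.1562] yaw -1.03 tilt z [ 0.015 -0.008 -1.   ] F [-0.8  1.  -1.1] gap 0.0515 t 2.12
[-0.09 -0.25  2.99] turn 0.2
[-0.09 -0.24  2.99] turn -0.0
[-0.09 -0.24  2.99] turn -0.0
[-0.01 -0.04  0.45] turn -0.0
[242.48780677 193.29979796]
```

View pics/w2.png

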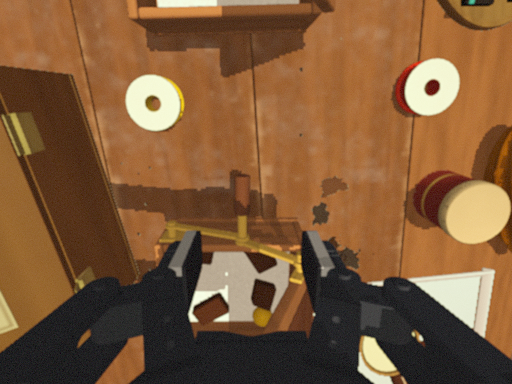

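The knob shows at (242,193), which matches my projection of (242,193). I'll descend around it.

Call:
{"fn": "arm_command", "kwargs": {"fingers": [0.6, 0.6, 0.6, 0.6, 0.6], "travel": [[-0.1, -0.3, 2.5], [-0.1, -0.3, 2.5], [-0.1, -0.2, 2.0], [0, 0, 1.5], [0, 0, 0.5]], "turn": [0, 0, 0, 0, 0]}}

```text
clock: 2.58
ee_pos: [0.5584, -0.0467, 0.0621]
orientation: [0.005, 0.712, 0.702, 0.002]
contact_force: [-0.4, 0.3, -0.1]
finger_gap: 0.0512
```

```bash
python3 - <<'E'
from h import *
rows((.5625,-.053,.062),-1.2,3,.03)
im=optics.get_image("wrist"); cv2.imwrite("pics/w3.png",im)
E
```

```text
pos [ 0.5584 -0.0467  0.0621] yaw -0.83 tilt z [ 0.009 -0.004 -1.   ] F [-0.4  0.3 -0.1] gap 0.0512 t 2.58
[-0.62  0.42  0.01] turn 0.4
[0. 0. 0.] turn -0.0
[0. 0. 0.] turn -0.0
```

View pics/w3.png

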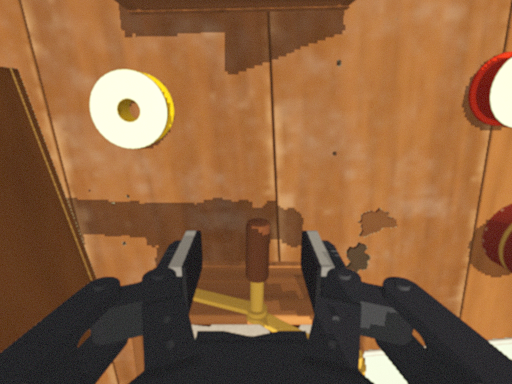

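The knob (258,250) lies between the jaws (inner faces at 200 and 305). I'll make a small correction and close gently.

Call:
{"fn": "arm_command", "kwargs": {"fingers": [0.5, 0.3, 0.1, 0, 0], "travel": [[-0.6, 0.4, 0], [0, 0, 0], [0, 0, 0], [0, 0, 0], [0, 0, 0]], "turn": [0, 0, 0, 0, 0], "newtons": 20}}

```text
clock: 3.05
ee_pos: [0.5673, -0.0521, 0.0688]
orientation: [0.008, 0.711, 0.703, 0.005]
contact_force: [-0.0, 0.3, 0.5]
finger_gap: -0.0
```

Call:
{"fn": "arm_command", "kwargs": {"fingers": [0, 0, 0], "travel": [[0, 0, 0], [0, 0, 0], [0, 0, 0]], "turn": [0, 0, 0]}}

```text
clock: 3.3
ee_pos: [0.5692, -0.0525, 0.0712]
orientation: [0.01, 0.711, 0.703, 0.006]
contact_force: [-0.2, 0.3, 0.3]
finger_gap: -0.0002
```

```bash
python3 - <<'E'
from h import *
rows((.5525,-.053,.085),-1.2,3,.006)
E
```

```text
pos [ 0.5692 -0.0525  0.0712] yaw -0.7 tilt z [ 0.022 -0.006 -1.   ] F [-0.2  0.3  0.3] gap -0.0002 t 3.3
[-0.02 -0.45 -0.39] turn 0.5
[-0.03 -0.45 -0.39] turn -0.0
[-0.03 -0.45 -0.39] turn -0.0
```

```bash
python3 - <<'E'
from h import *
im=optics.get_image("wrist"); cv2.imwrite("pics/w4.png",im)
im=optics.get_image("side"); cv2.imwrite("pics/s4.png",cv2.resize(im[130:330,150:350],None,fx=3,fy=3,interpolation=cv2.INTER_CUBIC))
E
```

```text
(no output)
```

View pics/w4.png

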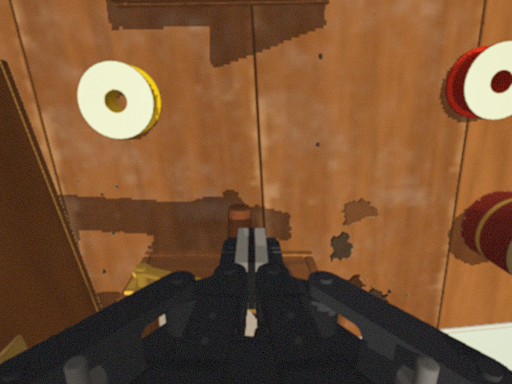

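View pics/s4.png

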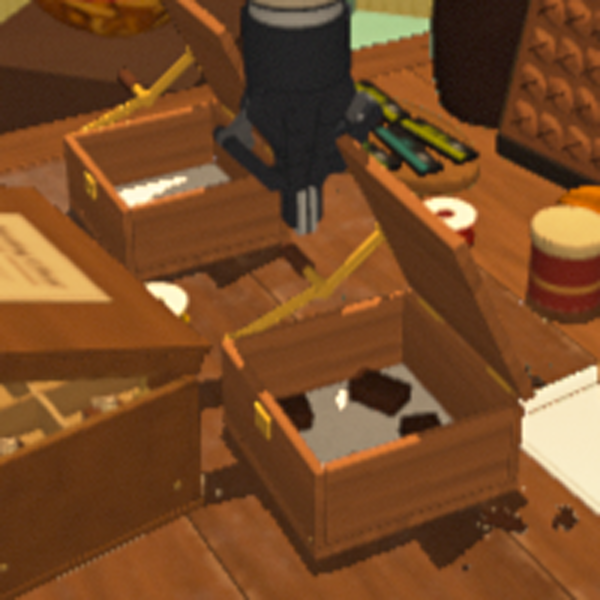

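```bash
python3 - <<'E'
from h import *
st=observe(); print(st["ee_pos"])
for P in [st["ee_pos"],(.5625,-.056,.081),(.5625,-.04,.081),(.5625,-.074,.081)]: print(proj("side",np.array(P)),proj("scene",np.array(P)))
for n in["scene"]:
    im=optics.get_image(n); cv2.imwrite("pics/sc4.png",cv2.resize(im[150:310,210:370],None,fx=4,fy=4,interpolation=cv2.INTER_CUBIC)[:600])
E
```

```text
[ 0.56904268 -0.05247805  0.07098936]
[250.84148937 217.28316698] [279.75066973 223.60242514]
[248.94110447 214.99420972] [279.79470279 223.70438444]
[245.71432986 211.56905761] [274.34862918 220.8381879 ]
[252.66837243 218.9506248 ] [285.99301878 226.96647621]
```

View pics/sc4.png

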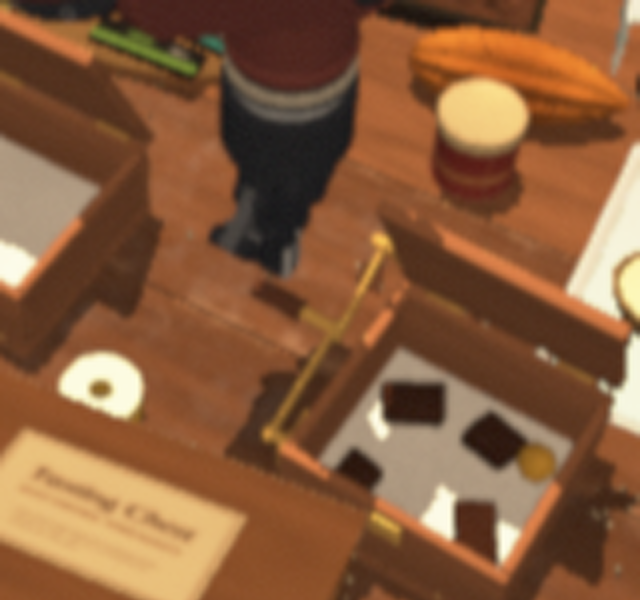

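```bash
python3 - <<'E'
from h import *
st=observe(); print(st["ee_pos"],st["qpos"])
print("tip",tri("scene",(281.2,218.3),"side",(251,207.3)))
print("knob now",tri("scene",(210+283/4,150+300/4),"side",(150+296/3,130+260/3)))
print("knob0",proj("scene",np.array((.5625,-.056,.081))))
E
```

```text
[ 0.56884672 -0.05243086  0.07078223] [-2.14050268e-01  2.34559039e-01  1.85505158e+00 -1.39002734e-03
  1.02964003e+00 -2.01188956e-01]
tip (array([ 0.56699608, -0.05652613,  0.09976312]), np.float64(0.0008471350222296538))
knob now (array([ 0.56047097, -0.059714  ,  0.07978043]), np.float64(0.0012357557691664788))
knob0 [279.79470279 223.70438444]
```

```bash
python3 - <<'E'
from h import *
st=observe(); print(st["ee_pos"])
i=optics.camera_info("wrist"); E=i["extrinsics"]; print("cam",-E[:3,:3].T@E[:3,3])
for dz in (0,.01,.02,.03,.04,.05): print(dz,proj("wrist",st["ee_pos"]+[0,0,dz],i))
print("knob",proj("wrist",np.array((.5615,-.057,.081)),i), proj("wrist",np.array((.5615,-.039,.081)),i))
E
```

```text
[ 0.56884672 -0.05243086  0.07078223]
cam [0.56637256 0.02108401 0.2428505 ]
0 [250.78855592 219.38776099]
0.01 [251.12544023 226.06607773]
0.02 [251.50087162 233.50854268]
0.03 [251.92186751 241.85426798]
0.04 [252.39725876 251.2783141 ]
0.05 [252.93831579 262.00410374]
knob [238.87536627 233.52510321] [238.10396062 205.10339067]
```

```bash
python3 - <<'E'
from h import *
print("start",proj("side",np.array((.2255,.582,.199))),proj("side",np.array((.2255,.582,.229))))
a=cv2.imread("pics/side0.png")[0:120,0:80]; cv2.imwrite("pics/st.png",cv2.resize(a,None,fx=5,fy=5))
i=optics.camera_info("wrist")
red,e=tri("scene",(286,180.5),"side",(301.5,203)); print("red",red,e,proj("wrist",red,i),proj("wrist",red-[0,0,.03],i))
wh,e=tri("scene",(235,246),"side",(206,231)); print("wh",wh,e,proj("wrist",wh,i),proj("wrist",wh-[0,0,.03],i))
for h in(.01,.02,.03): print(h,plane("scene",(235,246),h),proj("wrist",plane("scene",(235,246),h),i))
E
```

```text
start [ 45.1374048  103.32034252] [42.77928332 93.20124356]
red [0.76058861 0.03537631 0.00541756] 0.007755463997740049 [501.17052757  72.78445539] [472.26372588  75.39725086]
wh [0.48807052 0.02981177 0.00628464] 0.006617870883990061 [139.06016135  85.09710128] [151.11547671  86.3404521 ]
0.01 [0.48256497 0.02781483 0.01      ] [130.13824594  87.89349011]
0.02 [0.47766391 0.02386007 0.02      ] [118.69609368  93.52820886]
0.03 [0.47276286 0.01990532 0.03      ] [106.29556671  99.63488182]
```

View pics/st.png

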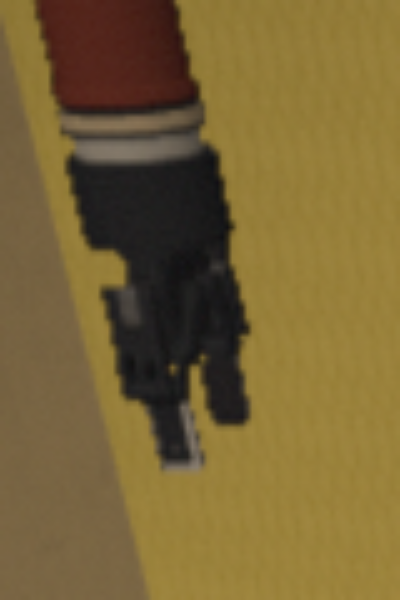

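```bash
python3 - <<'E'
from h import *
from plant import arm
print({k:getattr(arm,k) for k in dir(arm) if not k.startswith('_')})
st=observe(); p=st["ee_pos"]; i=optics.camera_info("wrist")
for dz in (0,.01,.02,.03): print(dz,proj("wrist",p+[0,.011,dz],i),proj("side",p+[0,-.011,dz]),proj("side",p+[0,0,dz]),proj("scene",p+[0,0,dz]))
E
```

```text
{'Unreachable': <class 'plant.Unreachable'>, 'pinch_z': 0.0187}
0 [250.55569911 202.77484371] [253.01158814 219.77246524] [250.75414192 217.37236835] [279.69067109 223.69432125]
0.01 [250.88604933 208.66227443] [253.02092162 215.98470308] [250.75234918 213.60502449] [279.88318467 221.38837745]
0.02 [251.25494742 215.23669702] [253.03034769 212.15936664] [250.75053881 209.80062781] [280.0787352  219.04605669]
0.03 [251.66955852 222.6258072 ] [253.03986773 208.29589405] [250.74871054 205.95862896] [280.27739513 216.66649134]
```

The fingers closed on nothing. All three cameras put the visible fingertips about 28 mm above the reported TCP: side shows the tips at row ≈207 against 217 expected, and scene 218 against 224. I'll trust the pictures, reopen and go lower.

Call:
{"fn": "arm_command", "kwargs": {"fingers": [0.6, 0.6, 0.6, 0.6], "travel": [[-0.3, -0.3, -0.5], [0, -0.2, 0], [0, 0, 0], [0, 0, 0]], "turn": [0, 0, 0, 0]}}

```text
clock: 3.78
ee_pos: [0.5625, -0.0557, 0.0757]
orientation: [0.009, 0.711, 0.703, 0.005]
contact_force: [-0.1, 0.7, -0.1]
finger_gap: 0.048
```

```bash
python3 - <<'E'
from h import *
rows((.5625,-.049,.036),-1.2,4,.015)
E
```

```text
pos [ 0.5625 -0.0557  0.0757] yaw -0.7 tilt z [ 0.02  -0.006 -1.   ] F [-0.1  0.7 -0.1] gap 0.048 t 3.78
[ 0.26 -0.03  1.48] turn 0.5
[ 0.26 -0.04  1.48] turn -0.0
[ 0.18 -0.02  1.01] turn -0.0
[0. 0. 0.] turn -0.0
```

Call:
{"fn": "arm_command", "kwargs": {"fingers": [0.6, 0.6, 0.6, 0.6], "travel": [[0.4, 0, 0.8], [0.3, 0, 1.2], [0.1, 0, 1.2], [0, 0, 0.5]], "turn": [0, 0, 0, 0]}}

```text
clock: 4.12
ee_pos: [0.5647, -0.0474, 0.037]
orientation: [0.011, 0.712, 0.703, 0.006]
contact_force: [-0.0, -0.7, 0.5]
finger_gap: 0.0515
```

```bash
python3 - <<'E'
from h import *
rows((.5625,-.049,.036),-1.2,2,.015)
im=optics.get_image("side"); cv2.imwrite("pics/s5.png",cv2.resize(im[130:280,190:340],None,fx=4,fy=4,interpolation=cv2.INTER_CUBIC))
im=optics.get_image("wrist"); cv2.imwrite("pics/w5.png",im)
E
```

```text
pos [ 0.5647 -0.0474  0.037 ] yaw -0.73 tilt z [ 0.024 -0.006 -1.   ] F [-0.  -0.7  0.5] gap 0.0515 t 4.12
[-0.17 -0.22  0.09] turn 0.5
[0. 0. 0.] turn -0.0
```

View pics/s5.png

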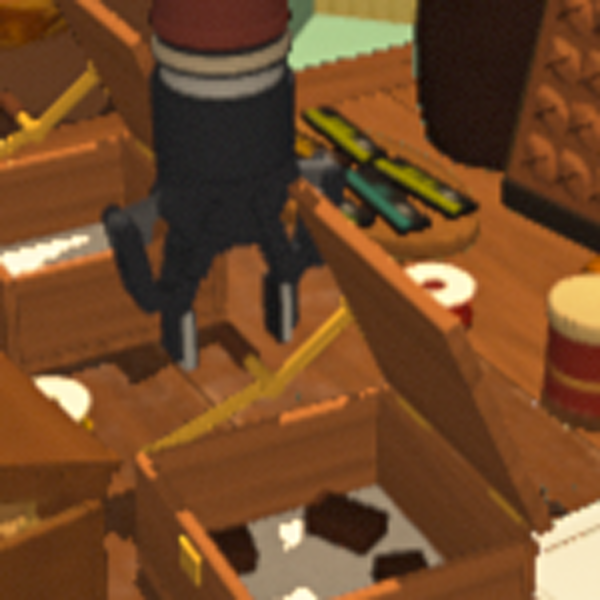

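View pics/w5.png

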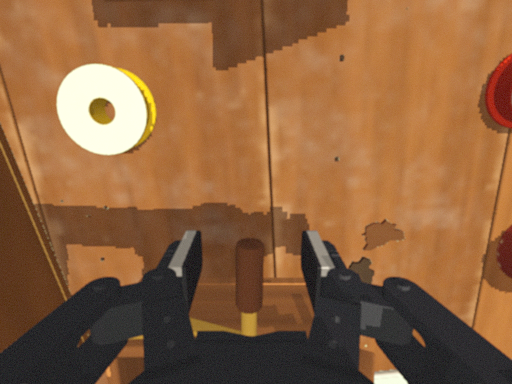

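The knob now sits between the finger pads, at side-zoom (240,345) between tips at (187,365) and (283,340). Closing now.

Call:
{"fn": "arm_command", "kwargs": {"fingers": [0.4, 0.2, 0.1, 0, 0], "travel": [[0, -0.2, 0.1], [0, 0, 0], [0, 0, 0], [0, 0, 0], [0, 0, 0]], "turn": [0, 0, 0, 0, 0], "newtons": 25}}

```text
clock: 4.63
ee_pos: [0.5628, -0.0473, 0.0355]
orientation: [0.01, 0.712, 0.702, 0.006]
contact_force: [0.5, 0.3, -3.7]
finger_gap: 0.0128
```

```bash
python3 - <<'E'
from h import *
rows((.5525,-.049,.060),-1.2,3,.006)
E
```

```text
pos [ 0.5628 -0.0473  0.0355] yaw -0.76 tilt z [ 0.023 -0.006 -1.   ] F [ 0.5  0.3 -3.7] gap 0.0128 t 4.63
[-0.04 -0.22 -0.56] turn 0.4
[-0.05 -0.22 -0.56] turn -0.0
[-0.05 -0.22 -0.56] turn -0.0
```

Call:
{"fn": "arm_command", "kwargs": {"fingers": [0, 0, 0, 0, 0], "travel": [[0, -0.2, -0.5], [0, -0.3, -0.6], [0, -0.3, -0.6], [0, -0.4, -0.6], [0, -0.1, -0.1]], "turn": [0, 0, 0, 0, 0]}}

```text
clock: 5.05
ee_pos: [0.5493, -0.047, 0.0608]
orientation: [0.012, 0.712, 0.702, 0.008]
contact_force: [1.5, -0.4, -4.8]
finger_gap: 0.0127
```

```bash
python3 - <<'E'
from h import *
rows((.5525,-.049,.060),-1.2,3,.006)
E
```

```text
pos [ 0.5493 -0.047   0.0608] yaw -0.8 tilt z [ 0.027 -0.006 -1.   ] F [ 1.5 -0.4 -4.8] gap 0.0127 t 5.05
[-0.19  0.32  0.09] turn 0.4
[0. 0. 0.] turn -0.0
[0. 0. 0.] turn -0.0
```

Lifted 25 mm with the knob still gripped. Next I hold briefly, then release.

Call:
{"fn": "arm_command", "kwargs": {"fingers": [0, 0, 0.5, 0.7, 0.7], "travel": [[0, 0, 0], [0, 0, 0], [0, 0, 0], [0, 0, 0], [0, 0, 0]], "turn": [0, 0, 0, 0, 0]}}

```text
clock: 5.47
ee_pos: [0.5478, -0.0473, 0.0626]
orientation: [0.011, 0.712, 0.702, 0.007]
contact_force: [-0.2, 0.3, -0.6]
finger_gap: 0.0485
```

```bash
python3 - <<'E'
from h import *
rows((.5525,-.03,.20),-1.2,3,.03)
im=optics.get_image("side"); cv2.imwrite("pics/s6.png",cv2.resize(im[130:280,190:340],None,fx=4,fy=4,interpolation=cv2.INTER_CUBIC))
im=optics.get_image("wrist"); cv2.imwrite("pics/w6.png",im)
E
```

```text
pos [ 0.5478 -0.0473  0.0626] yaw -0.76 tilt z [ 0.026 -0.006 -1.   ] F [-0.2  0.3 -0.6] gap 0.0485 t 5.47
[ 0.36  0.17 -2.97] turn 0.4
[ 0.36  0.17 -2.97] turn -0.0
[ 0.36  0.17 -2.97] turn -0.0
```

View pics/s6.png

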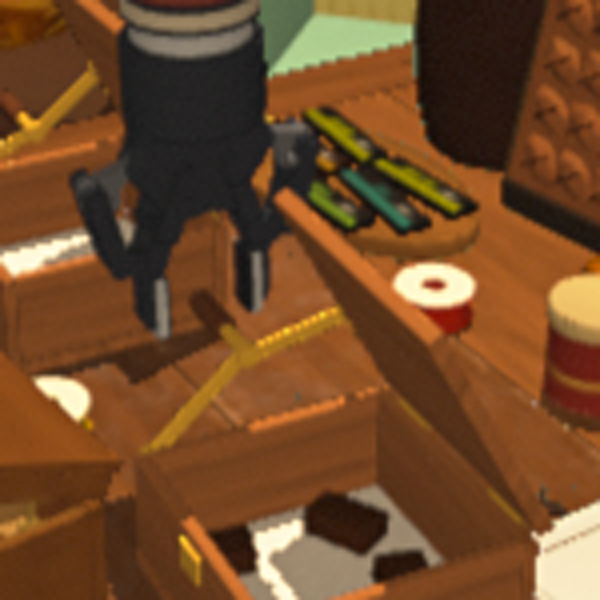

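View pics/w6.png

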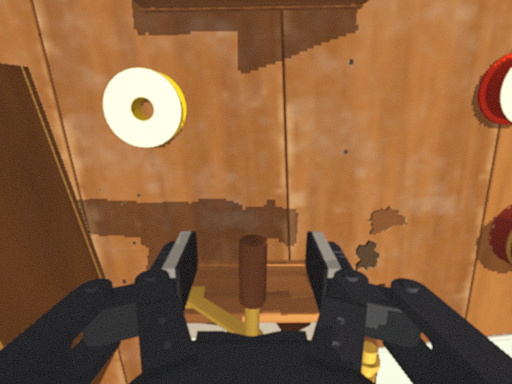

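The knee now bends upward past centre: the knee is at side-zoom (240,350), above the line joining the link ends. The knob is free. Next I retract and go over behind the lid.

Call:
{"fn": "arm_command", "kwargs": {"fingers": [0.7, 0.7, 0.7, 0.7, 0.7], "travel": [[0.2, 0.1, -2.5], [0.3, 0.1, -3.8], [0.3, 0.1, -3.8], [0.3, 0.1, -3.8], [0.3, 0.1, -3.8]], "turn": [0, 0, 0, 0, 0]}}

```text
clock: 5.98
ee_pos: [0.5392, -0.0308, 0.2327]
orientation: [-0.001, 0.712, 0.702, -0.002]
contact_force: [2.2, -0.1, -0.2]
finger_gap: 0.0596
```

```bash
python3 - <<'E'
from h import *
rows((.665,-.186,.25),-1.2,5,.038)
E
```

```text
pos [ 0.5392 -0.0308  0.2327] yaw -0.84 tilt z [-0.004 -0.001 -1.   ] F [ 2.2 -0.1 -0.2] gap 0.0596 t 5.98
[-2.91  2.43 -0.34] turn 0.4
[-2.89  2.44 -0.34] turn -0.0
[-2.89  2.44 -0.34] turn -0.0
[-2.89  2.44 -0.34] turn -0.0
[-2.89  2.44 -0.34] turn -0.0
```

Call:
{"fn": "arm_command", "kwargs": {"fingers": [0.3, 0, 0, 0, 0], "travel": [[-1.0, 3.5, -1.5], [-2.5, 3.0, -0.5], [-3.5, 2.0, 0], [-3.5, 2.0, 0], [-3.5, 1.5, 0]], "turn": [0, 0, 0, 0, 0]}}

```text
clock: 6.4
ee_pos: [0.6664, -0.1687, 0.2737]
orientation: [0.008, 0.707, 0.707, 0.006]
contact_force: [0.4, -0.1, -0.4]
finger_gap: 0.0006
```

```bash
python3 - <<'E'
from h import *
rows((.665,-.186,.25),-1.2,2,.038)
E
```

```text
pos [ 0.6664 -0.1687  0.2737] yaw -0.05 tilt z [ 0.021 -0.003 -1.   ] F [ 0.4 -0.1 -0.4] gap 0.0006 t 6.4
[-1.73 -0.18  2.37] turn 1.1
[0. 0. 0.] turn -0.0
```

Now I descend behind the lid to a reported z of about 0.155, then look.

Call:
{"fn": "arm_command", "kwargs": {"fingers": [0, 0, 0, 0], "travel": [[-1.0, 0, 3.5], [-0.7, 0, 3.5], [0, 0, 3.0], [0, 0, 1.5]], "turn": [0.8, 0, 0, 0]}}

```text
clock: 6.73
ee_pos: [0.6782, -0.2008, 0.1647]
orientation: [0.019, 0.715, 0.698, 0.009]
contact_force: [-1.0, -0.1, -1.9]
finger_gap: 0.0001
```

```bash
python3 - <<'E'
from h import *
rows((.6,-.186,.155),-1.2,2,.01)
im=optics.get_image("side"); cv2.imwrite("pics/s7.png",cv2.resize(im[100:300,190:390],None,fx=3,fy=3,interpolation=cv2.INTER_CUBIC))
E
```

```text
pos [ 0.6782 -0.2008  0.1647] yaw -1.37 tilt z [ 0.039 -0.015 -0.999] F [-1.  -0.1 -1.9] gap 0.0001 t 6.73
[ 0.16 -0.98  0.08] turn -0.2
[ 0.16 -0.98  0.08] turn -0.0
```

View pics/s7.png

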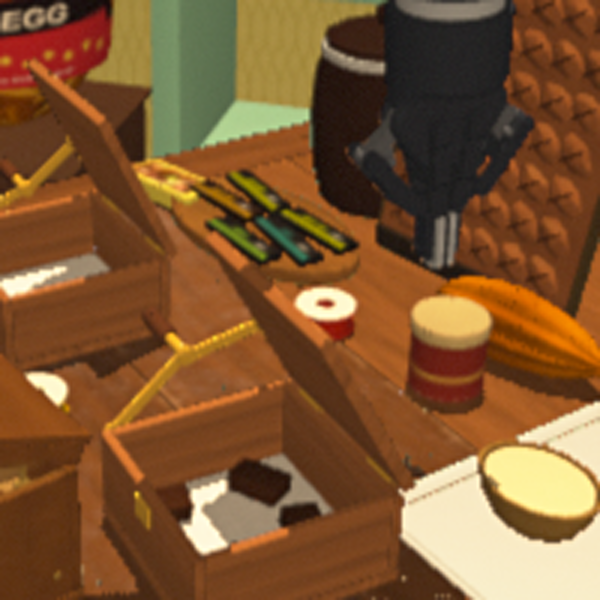

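The shut fingers hang behind the lid's outer face (side-zoom (440,265), lid edge at (235,265)). I'll approach the lid.

Call:
{"fn": "arm_command", "kwargs": {"fingers": [0, 0, 0, 0, 0], "travel": [[0.5, -1.3, 0.5], [0.5, -1.3, 0.3], [0.3, -1.3, 0.2], [0, -1.0, 0], [0, -1.0, 0]], "turn": [0, 0, 0, 0, 0]}}

```text
clock: 7.2
ee_pos: [0.6161, -0.1852, 0.1471]
orientation: [0.014, 0.715, 0.699, 0.006]
contact_force: [0.8, 0.2, -0.2]
finger_gap: 0.0002
```

```bash
python3 - <<'E'
from h import *
rows((.6,-.186,.155),-1.2,2,.01)
E
```

```text
pos [ 0.6161 -0.1852  0.1471] yaw -1.34 tilt z [ 0.029 -0.011 -1.   ] F [ 0.8  0.2 -0.2] gap 0.0002 t 7.2
[-0.07 -0.88 -0.47] turn -0.1
[-0.05 -0.71 -0.37] turn -0.0
```

Call:
{"fn": "arm_command", "kwargs": {"fingers": [0, 0, 0, 0], "travel": [[0, -0.9, -0.2], [0, -0.8, 0.1], [0, -0.9, 0.4], [0, -0.9, 0.4]], "turn": [0, 0, 0, 0]}}

```text
clock: 7.53
ee_pos: [0.5819, -0.1846, 0.1433]
orientation: [0.018, 0.715, 0.699, 0.008]
contact_force: [3.9, 1.0, -0.5]
finger_gap: -0.0002
```

```bash
python3 - <<'E'
from h import *
rows((.6,-.186,.155),-1.2,1,.01)
im=optics.get_image("side"); cv2.imwrite("pics/s8.png",cv2.resize(im[100:300,190:390],None,fx=3,fy=3,interpolation=cv2.INTER_CUBIC))
E
```

```text
pos [ 0.5819 -0.1846  0.1433] yaw -1.28 tilt z [ 0.036 -0.014 -0.999] F [ 3.9  1.  -0.5] gap -0.0002 t 7.53
[-0.05  0.86 -0.51] turn -0.1
```

View pics/s8.png

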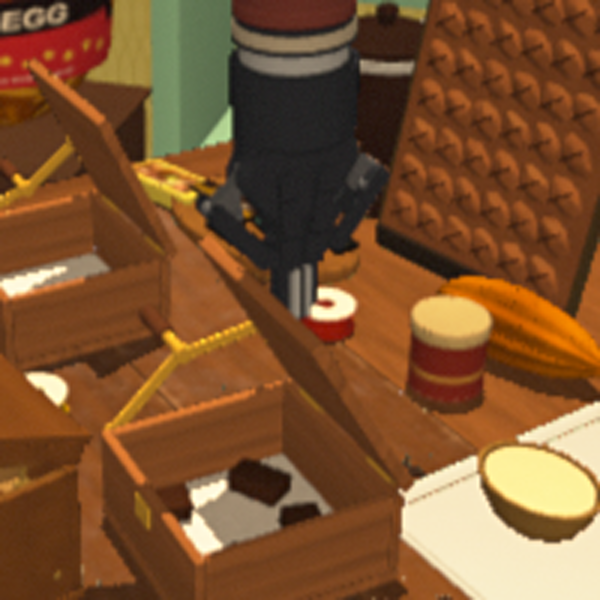

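Contact made at 4 N and the lid is moving. I'll follow the arc.

Call:
{"fn": "arm_command", "kwargs": {"fingers": [0, 0, 0, 0, 0], "travel": [[0, -0.85, 0.5], [0, -0.8, 0.6], [0, -0.75, 0.65], [0, -0.7, 0.7], [0, -0.65, 0.75]], "turn": [0, 0, 0, 0, 0]}}

```text
clock: 8.0
ee_pos: [0.5474, -0.1853, 0.1132]
orientation: [0.023, 0.715, 0.699, 0.011]
contact_force: [0.3, -0.3, 4.2]
finger_gap: -0.0004
```

```bash
python3 - <<'E'
from h import *
rows((.6,-.186,.155),-1.2,1,.01)
im=optics.get_image("side"); cv2.imwrite("pics/s9.png",cv2.resize(im[100:300,190:390],None,fx=3,fy=3,interpolation=cv2.INTER_CUBIC))
E
```

```text
pos [ 0.5474 -0.1853  0.1132] yaw -1.29 tilt z [ 0.048 -0.017 -0.999] F [ 0.3 -0.3  4.2] gap -0.0004 t 8.0
[-0.    0.81 -0.58] turn -0.1
```

View pics/s9.png

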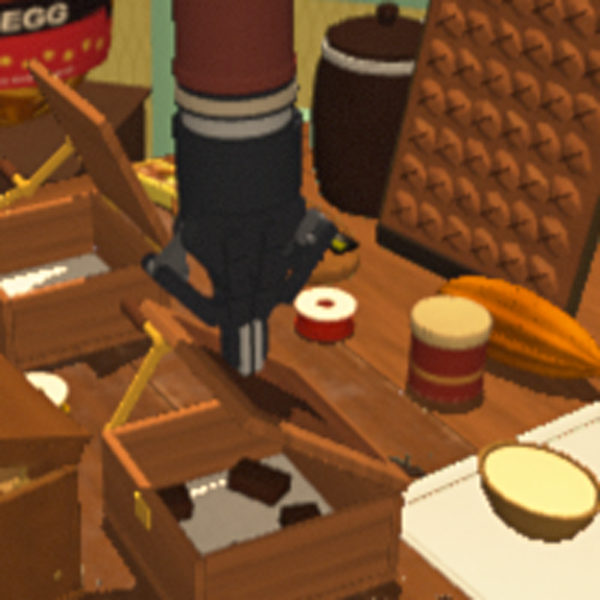

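Call:
{"fn": "arm_command", "kwargs": {"fingers": [0, 0, 0, 0, 0], "travel": [[0, -0.65, 0.8], [0, -0.6, 0.85], [0, -0.5, 0.9], [0, -0.45, 0.95], [0, -0.4, 0.95]], "turn": [0, 0, 0, 0, 0]}}

```text
clock: 8.47
ee_pos: [0.5206, -0.185, 0.062]
orientation: [0.022, 0.715, 0.698, 0.012]
contact_force: [2.0, -0.2, 2.7]
finger_gap: 0.0
```

```bash
python3 - <<'E'
from h import *
rows((.6,-.186,.155),-1.2,1,.01)
im=optics.get_image("side"); cv2.imwrite("pics/s10.png",cv2.resize(im[100:300,190:390],None,fx=3,fy=3,interpolation=cv2.INTER_CUBIC))
E
```

```text
pos [ 0.5206 -0.185   0.062 ] yaw -1.35 tilt z [ 0.048 -0.016 -0.999] F [ 2.  -0.2  2.7] gap 0.0 t 8.47
[-0.    0.69 -0.73] turn -0.1
```

View pics/s10.png

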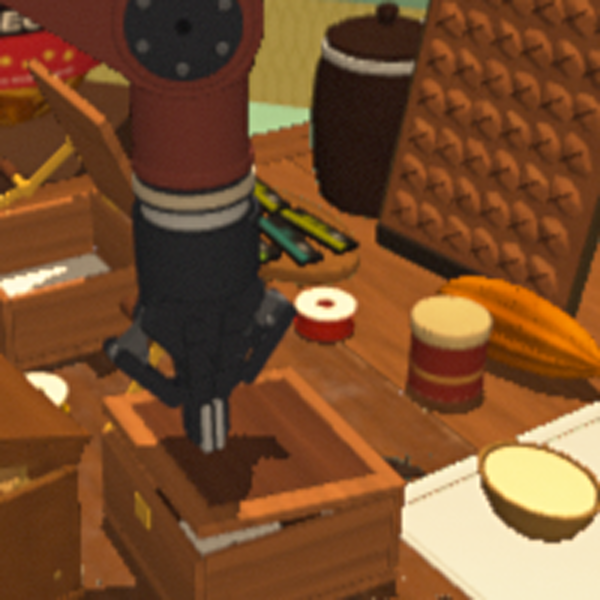

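The lid is almost shut, with a narrow gap at the front. A few gentle presses will finish it.

Call:
{"fn": "arm_command", "kwargs": {"fingers": [0, 0, 0, 0], "travel": [[0, -0.2, 0.7], [0, -0.1, 0.6], [0, -0.1, 0.6], [0, 0, 0.6]], "turn": [0, 0, 0, 0]}}

```text
clock: 8.85
ee_pos: [0.515, -0.1842, 0.0482]
orientation: [0.015, 0.715, 0.699, 0.009]
contact_force: [-18.0, 8.7, 43.5]
finger_gap: -0.0001
```

```bash
python3 - <<'E'
from h import *
rows((.6,-.186,.155),-1.2,1,.01)
im=optics.get_image("side"); cv2.imwrite("pics/s11.png",cv2.resize(im[100:300,190:390],None,fx=3,fy=3,interpolation=cv2.INTER_CUBIC))
E
```

```text
pos [ 0.515  -0.1842  0.0482] yaw -1.28 tilt z [ 0.033 -0.009 -0.999] F [-18.    8.7  43.5] gap -0.0001 t 8.85
[-0.01  0.65 -0.76] turn -0.1
```

View pics/s11.png

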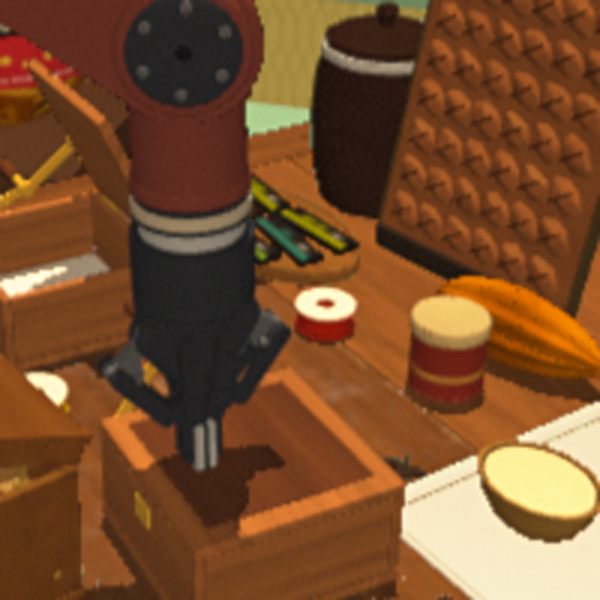

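The lid is shut: the gap is gone and a firm 43 N reaction shows it is on its stop. I'll back off upward.

Call:
{"fn": "arm_command", "kwargs": {"fingers": [0, 0, 0, 0, 0], "travel": [[0, 0, -1.5], [0, 0, -3.0], [0, 0, -3.8], [0, 0, -3.8], [0, 0, -3.8]], "turn": [0, 0, 0, 0, 0]}}

```text
clock: 9.32
ee_pos: [0.4991, -0.1792, 0.2003]
orientation: [-0.0, 0.714, 0.7, 0.001]
contact_force: [0.9, 0.3, -0.8]
finger_gap: -0.0004
```

Call:
{"fn": "arm_command", "kwargs": {"fingers": [0, 0, 0], "travel": [[0, 0, -2], [0, 0, 0], [0, 0, 0]], "turn": [0, 0, 0]}}

```text
clock: 9.57
ee_pos: [0.5019, -0.1821, 0.2287]
orientation: [0.006, 0.714, 0.7, 0.002]
contact_force: [-0.5, -0.8, -0.2]
finger_gap: 0.0005
```

```bash
python3 - <<'E'
from h import *
rows((.6,-.186,.155),-1.2,1,.01)
im=optics.get_image("side"); cv2.imwrite("pics/s12.png",cv2.resize(im[100:300,150:390],None,fx=3,fy=3,interpolation=cv2.INTER_CUBIC))
print("lid free corner L/R expect at z .08:",proj("side",np.array((.4785,-.111,.08))),proj("side",np.array((.4755,-.258,.08))))
E
```

```text
pos [ 0.5019 -0.1821  0.2287] yaw -1.18 tilt z [ 0.011 -0.006 -1.   ] F [-0.5 -0.8 -0.2] gap 0.0005 t 9.57
[-0.01  0.79  0.61] turn 0.0
lid free corner L/R expect at z .08: [224.59400181 238.40040439] [256.72093853 281.50945674]
```

View pics/s12.png

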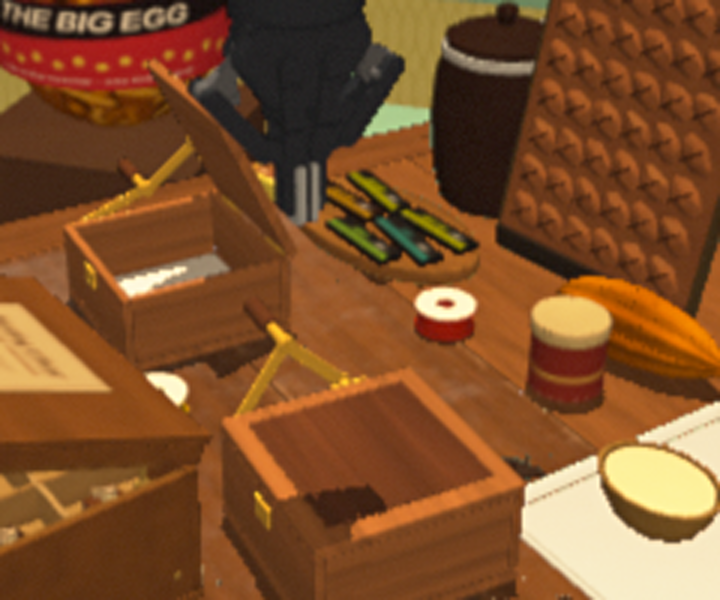

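The lid's free corners are at side (224,240) and (256.7,281.7). For a fully shut lid I expect (224.6,238.4) and (256.7,281.5), so it is shut. The empty box is still open and the gripper is clear, with about 0 N of force.

```bash
python3 -c "
from plant import job
print(job.sign_off())"
```

```text
the job is handed in; nothing more can be done
None
```

I closed the box with the chocolates and handed the job in at about 9.6 s on the robot clock. I gripped the stay's knob, lifted it 25 mm past centre and let go, then pushed the lid down with the shut fingers and backed off.

**Last checks:**
- **Filled box:** in the side view both free corners of its lid lie within 2 pixels of where a fully shut lid should be.
- **Empty box:** its lid looks unmoved and open.
- **Arm:** the gripper is about 17 cm above the shut lid, and the force reading is about zero.

**What went wrong or disagreed:**
- **Missed first grip:** the fingers closed above the knob, because all three cameras showed the fingertips about 28 mm higher than the reported TCP. I corrected for that and the second grip held.
- **High final press:** the last reading while pushing the shut lid onto its stop was about 43 N upward, about 48 N in all. It came through the fingertips, well under the 120 N wrist limit. The 40 N limit is for the arm and gripper body, and I saw neither touch anything.
- **Not measured directly:** I could not read the lid or knee joint values. That the knee passed centre is judged from the pictures and the 25 mm lift.

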